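# Clamp a silencer to the leak-test pipe with the hinged V-band

### The job

Lay the small steel silencer on the leak-test stand with its flange butted against the stand's flange, in the lower half of the V-band clamp; swing the hinged upper half over both flanges and press it down, then push the bail latch over until it snaps fully home. Go by feel: the soft gasket must not be pushed with more than 20 N while you butt and seat the silencer, nor the clamp, latch or stand with more than 40 N. Leave the other things on the bench alone.

Things in the scene. Friction and masses are not known exactly. Their poses are not given: they have to be found in the camera images.
- stand: Leak-test stand, fixed. Origin: centre of the underside of its grey base plate, 270 (x) x 92 (y) x 8 mm. z up; x along the pipe, towards the fixed pipe and its gauge; y across it, towards the clamp's hinge, away from the latch. The silencer goes on the -x part, its own x axis along the stand's x. Pipe axis 75 mm above the bench.
- clamp_centre (a point): Centre of the fixed flange's joint face, on the pipe axis, 75 mm above the bench; axes as stand. The flange (60 mm diameter, 4 mm thick, on a 40 mm pipe) has its face in the plane x = 0, looking to -x. A rubber gasket ring, 52 mm diameter, stands 2.5 mm proud of the face (to x = -2.5 mm) and gives 14 N per mm.
- gasket: The rubber gasket ring in the fixed flange's face, black, 52 mm diameter, bore 37 mm. Origin: clamp_centre. Flange pushed on it harder than 20 N by the hand tears it.
- groove (a point): Top of the lowest part of the lower clamp half's flank, 49 mm above the bench and 8.5 mm in -x of the joint face. This half is a fixed V-groove, open upward, outer radius 34 mm, x = -11 to +11 mm. A silencer flange lowered in at x = -2.5 to -4.5 mm (its face) enters, and the flank leads it to the gasket as it goes down; farther out it lands on or beyond the flank.
- rest_top (a point): Middle of the top of the rubber-topped rest, 44 mm above the bench, 74 mm in -x of the joint face; 36 mm in x, 44 mm in y. With the silencer's underside on it, silencer and pipe have one axis.
- clamp_top (a joint): Angle of the clamp's upper half about its hinge pin, rad. 0: closed on the joint (-0.03 at most); grows as it opens; 1.57: straight up; more: leaning away from the latch. Stiff hinge (0.12 N m), stays where left. Going over both flanges it binds near 0.055; 8 to 15 N down on the ear press it to 0.02 or less; let go, it springs back about 0.005.
- clamp_hinge (a point): Centre of the hinge pin, 46 mm from the pipe axis in the stand's +y, 75 mm above the bench; parallel to the pipe.
- ear (a point): Middle of the ear's outer face (upper when closed), 91 mm from the hinge pin; push here to swing the upper half. The ear is a flat lug 16 mm wide (x) and 6 mm thick, 79 to 105 mm from the pin; this face is 7 mm above the plane through pin and pipe axis. Axes turn with the half: at angle 0 the stand's; z is the face's outward normal.
- nose_mid (a point): Middle of the ear's rounded end (the nose, radius 7 mm, 16 mm wide), 104 mm from the hinge pin; the bail's crossbar must pass over it.
- bail (a joint): Angle of the latch bail about its pivot, rad. 0: latched, at its stop; grows away from the clamp (to 1.5); stays where left. It points 1.12 + angle, measured in the stand's y-z plane from +y over +z. Its crossbar meets the nose at 0.4 to 0.5; going over takes 4 N at the handle with the clamp half pressed to 0.02, 8 N from 0.055; dead centre at 0.14, then it snaps to 0.
- bail_pivot (a point): Centre of the bail's pivot pin, 66 mm from the pipe axis in the stand's -y, 55 mm above the bench; parallel to the pipe.
- crossbar_mid (a point): Middle of the bail's crossbar (radius 4 mm), 36 mm from the pivot. Bail: a dark steel loop whose two arms pass either side of the ear.
- bail_end (a point): Middle of the rolled end (radius 4 mm) of the bail's handle, 80 mm from the pivot. The handle is a flat plate 26 mm wide (x), 4.5 mm thick, 42 to 80 mm from the pivot.
- silencer: Loose box silencer, bare steel, about 0.41 kg: box 84 (x) x 54 (y) x 62 mm (z), origin under its centre. Axis 31 mm up. At +x a 40 mm neck with a flange, 60 mm diameter, 4 mm thick, a cone behind it; at -x a 28 mm tail pipe to x = -62 mm. The neck is a tight slip fit pushed in by an unknown amount: the flange's face is 59 to 85 mm from the origin and in no pose. Grasp across the 54 mm.
- screw_dish: Bystander: grey dish of screws, 112 mm across, 24 mm high. Origin under its centre.
- wrench: Bystander: combination wrench, 147 mm long, lying on the bench. Origin under its middle.
- filter_box: Bystander: filter carton, 70 x 70 x 85 mm, upright. Origin under its centre.
- nut: Bystander: hex nut, 22 mm across, 8 mm high. Origin under its centre.
- aerosol: Bystander: spray can, 67 mm across, 202 mm high, upright. Origin under its centre.

How it is judged:
On the way, in this order (a step that is already met when the one before it is completed fails the run):
1. the silencer lies on the rest with its flange in the lower half of the clamp, upper half still open (y of silencer in the frame of stand between -0.006 and 0.006 m and x of silencer in the frame of stand between -0.091 and -0.057 m and z of silencer in the frame of stand between 0.039 and 0.05 m and angle between the x axis of silencer and the x axis of stand, either way round below 0.08 rad and value of joint clamp_top above 0.5 rad), for 0.2 s.
2. the upper half is swung over both flanges and down on them (below 0.08 rad) while the bail is still open (y of silencer in the frame of stand between -0.006 and 0.006 m and x of silencer in the frame of stand between -0.091 and -0.057 m and z of silencer in the frame of stand between 0.039 and 0.05 m and angle between the x axis of silencer and the x axis of stand, either way round below 0.08 rad and value of joint clamp_top below 0.08 rad and value of joint bail above 0.5 rad), for 0.1 s.
3. the bail is over the nose and home (value of joint bail below 0.05 rad and value of joint clamp_top below 0.02 rad), for 0.2 s.
At the end, for the whole second after the job is handed in: Bail latched (below 0.05 rad) over the closed clamp (below 0.02 rad), which grips the silencer (over 20 N, more than its weight gives); silencer at rest, within 0.08 rad and 6 mm of the pipe's line, its origin 57 to 91 mm before the joint face and 39 to 50 mm above the bench (all of step 3 and y of silencer in the frame of stand between -0.006 and 0.006 m and x of silencer in the frame of stand between -0.091 and -0.057 m and z of silencer in the frame of stand between 0.039 and 0.05 m and angle between the x axis of silencer and the x axis of stand, either way round below 0.08 rad and linear speed of silencer below 0.02 m/s and contact force between silencer and stand above 20 N); the robot touches nothing.
It fails at once if the robot pushes on the stand, clamp or latch with more than 40 N (contact force between any of the fingers, the arm and stand above 40 N).
It fails at once if the held silencer is pressed on the gasket with more than 20 N (contact force between silencer and gasket above 20 N and contact force between the fingers and silencer above 1 N).
It fails at once if another thing on the bench is moved more than 25 mm (distance of any of screw_dish, wrench, filter_box, nut, aerosol from where it was at the start of the episode above 0.025 m).
It also fails if it takes over 70 s, if anything falls off the work surface, if the arm or the gripper's body presses on something with over 40 N, if the wrist force passes 120 N, or if a joint passes its speed limit or range.

### The arm

A 7-joint arm with a two-finger parallel gripper is mounted at the origin on a cart in front of the work surface, level with it; the furniture and walls round the work are solid. World frame = base frame: x ahead of the robot, y to its left, z up, the work surface at z = 0. Lengths are in m, angles in rad, forces in N, time in s.
With the tool pointing down it reaches from about 0.35 to 0.9 m from the base axis. Payload 8.1 kg.
Tool frame: the origin (TCP) lies midway between the tips of the shut fingers; the grasp point (between the pads) lies arm.grasp_offset behind it (arm.grasp_offset is the distance from the TCP to the grasp point, in m); z points along the fingers, y is the line along which they close (so a half turn about z gives the same grasp; the last joint's range is limited). The gripper opens to 92 mm and grips with 3 to 60 N. Pads are 19 mm wide; open, the fingers measure 130 mm over their backs; the gripper's body (75 mm by 190 mm) begins 47 mm behind the grasp point.
Start: joints at [1.118, 0.434, 0.025, 1.573, -0.012, 1.134, -0.075], TCP at [0.214, -0.587, 0.227] pointing down, gripper open.
Joint ranges: [-2.62, 2.62], [-0.44, 2.09], [-1.27, 1.32], [0.08, 2.57], [-1.32, 4.46], [0.12, 2], [-2.74, 2.74]. Speed limits (rad/s): [2.22, 2.22, 3.01, 3.01, 3.14, 3.14, 3.14].

### API

Orientations are given as a rotation vector (axis times angle).
In Python, from cell import observe, imaging, arm gives the robot as it stands.
- The arm moves only by the tool apply_moves, never from a script. Its argument "commands" is a list of rows, each a list of 5 numbers: the opening in per cent of the stroke, from 0 (shut) to 100 (fully open), then the shift along the world's x, y, z in units of 0.06 m (1.0 is 0.06 m), then the turn about the world's z in units of 0.5 rad (1.0 is 0.5 rad). A call has 1 to 12 rows; each row shifts and turns the commanded pose from where the row before left it; what a row does not reach is not made up. A row lasts 1/8 s, in which the tool goes at most 62.5 mm and 10.7 degrees, less where a joint would pass 70% of its speed; a pose out of reach is approached as far as the arm can. A call with a number of a shift or a turn outside -1 to 1 is refused whole. A call with a gripper value outside its range is refused whole. The fingers move at their own pace and stop on an object; "newtons" is the grip in N (left out, the last holds). Time passes only in rows, so rows that do not move let the fingers close. It gives the time, the measured TCP pose, the force, the opening and the grip force at its end, in the units of the state.
- observe(): the state, without advancing time (a new reading comes with each control period).
- imaging.get_image(name): name is "scene" or "side" or "wrist"; returns (picture, depth): 480x640x3 uint8, red, green, blue; 480x640 float32, m along the optical axis (not along the pixel's ray), 0 where there is no reading.
- imaging.camera_params(name): a dict with "camera_matrix" (3x3 intrinsics, pixels), "origin" and "rotation" of the camera in the world; the wrist camera has in their place "tool_from_camera" (4x4, takes a point from camera to tool coordinates, whose origin is the TCP and whose axes are the flange's). Camera axes: x right, y up, looking along -z (the intrinsics and any distortion apply to the point x, -y, -z); pixel columns grow to the right and rows downward; lengths in m; the calibration is good to about 2 mm. A picture is of the moment at which its call begins: read the wrist's pose just before it. camera_params takes no time and is no camera call.
- arm.sign_off(): hands the job in; it is judged then, once.
The state is a dict: "clock": time; "joints": joint angles; "dq": joint speeds; "joint_efforts": joint torques, N m; "position": TCP position; "ee_rot": TCP orientation; "force": force on the tool from outside, world axes, zero at the start; "ft_torque": the same for the moment, N m; "width": opening from 0.0 (shut) to 1.0 (fully open); "gripper_force": force on a finger pad.
Only numpy, scipy, OpenCV 4.12 (cv2) and the standard library are available. Lean on these libraries where they do the work, as an engineer would, in place of code of your own. Each camera call takes 0.05 s, during which the arm holds its last target. There are 200 camera calls.

## Working session

There is one attempt and no reset: what is moved stays moved. The work goes in short steps, Python scripts to look and compute and a tool call to move; the robot and the scene stay as the last step left them, time stands still between calls to the robot, and variables do not carry over. Pictures are saved under pics/ and viewed, at most 10 in all, crops included, and the job is handed in when it is done.

Besides the shell and the picture viewer there is one more tool, called after "Request:" as name([rows], argument=value, ...), one row to a line, values as JSON. apply_moves: Moves the arm, as the interface text tells. Its arguments: {"type":"object","properties":{"commands":{"type":"array"},"newtons":{"type":"number"}},"required":["commands"]}

```bash
ls; mkdir -p pics
python3 - <<'E'
from cell import observe, imaging, arm
import cv2,numpy as np
s=observe();print(s, arm.grasp_offset)
for n in ("scene","side"):
    im,d=imaging.get_image(n); cv2.imwrite(f"pics/{n}0.png",im[:,:,::-1]); np.savez(f"{n}0.npz",im=im,d=d); print(n,imaging.camera_params(n), (d==0).mean())
print(imaging.camera_params("wrist"))
E
```

```text
pics
{'clock': 0.0, 'joints': array([ 1.11842092,  0.43521849,  0.02499011,  1.5741142 , -0.0115614 ,
        1.13397779, -0.07515134]), 'dq': array([-0.0010489 ,  0.00174613,  0.00014806,  0.00074363, -0.00062473,
       -0.0011265 , -0.00157056]), 'joint_efforts': array([-1.27895428e-04, -6.67845154e+01,  9.85108986e-01, -3.14460003e+01,
       -6.04064343e-02,  4.29231639e-02,  1.53913911e-04]), 'position': array([ 0.2139277 , -0.58670175,  0.22594135]), 'ee_rot': array([-3.09221993e+00, -5.46180895e-01,  7.12773555e-04]), 'force': array([-0.15261309, -0.4761656 , -0.11143934]), 'ft_torque': array([-0.0049785 , -0.02789055,  0.01834707]), 'gripper_force': 0.0, 'width': 1.0010250245649275} 0.0188
scene {'camera_matrix': array([[437.80574106,   0.        , 316.1012282 ],
       [  0.        , 437.80574106, 242.92462094],
       [  0.        ,   0.        ,   1.        ]]), 'origin': array([ 0.14559922, -0.29642656,  0.68659887]), 'rotation': array([ 0.79883295, -0.26045392, -0.63032422])} 0.003841145833333333
side {'camera_matrix': array([[550.5120667 ,   0.        , 321.57567692],
       [  0.        , 550.5120667 , 235.01746382],
       [  0.        ,   0.        ,   1.        ]]), 'origin': array([ 0.50123576, -0.68882437,  0.57776448]), 'rotation': array([ 1.06728975e+00, -2.71849756e-02, -4.35985711e-04])} 0.004036458333333334
{'camera_matrix': array([[406.47207009,   0.        , 312.6876317 ],
       [  0.        , 406.47207009, 242.04964737],
       [  0.        ,   0.        ,   1.        ]]), 'tool_from_camera': array([[-1.87347275e-04,  9.61107151e-01,  2.76175684e-01,
         7.50621129e-02],
       [ 9.99999930e-01,  2.69228283e-04, -2.58567175e-04,
        -4.90762954e-04],
       [-3.22865066e-04,  2.76175617e-01, -9.61107135e-01,
        -1.59020450e-01],
       [ 0.00000000e+00,  0.00000000e+00,  0.00000000e+00,
         1.00000000e+00]])}
```

View pics/scene0.png

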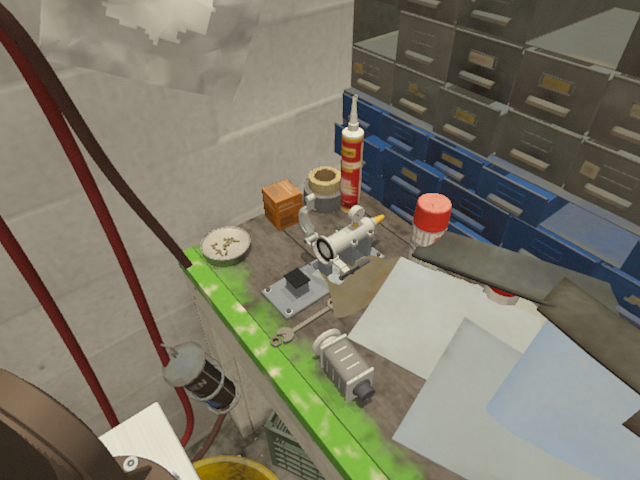

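View pics/side0.png

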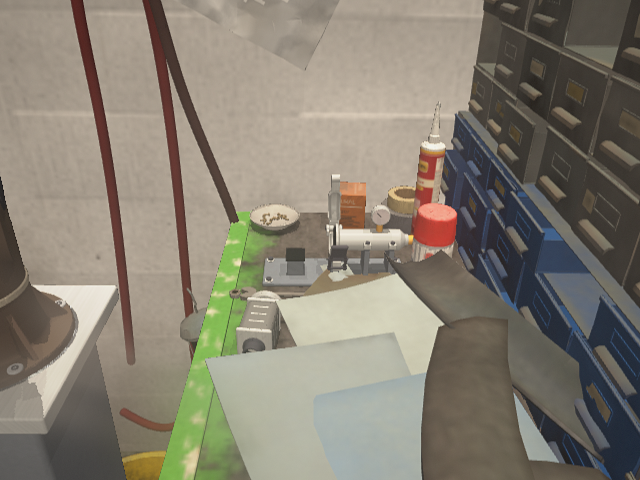

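The scene view shows the stand (base ~ (290,290) to (375,250)) with the rest at (298,280), the open upper half at (308,222) and the silencer at (345,365), flange at its upper-left end (327,343). The side view shows the stand at (265–410, 270) and the silencer at (258,325). Next I turn depth into world points.

```bash
cat > h.py <<'E'
import numpy as np, cv2
from scipy.spatial.transform import Rotation as R
from cell import observe, imaging, arm
def cloud(name):
    s=observe(); im,d=imaging.get_image(name); p=imaging.camera_params(name); K=p["camera_matrix"]
    v,u=np.mgrid[:480,:640]
    c=np.stack([(u-K[0,2])/K[0,0]*d,-(v-K[1,2])/K[1,1]*d,-d],-1)
    if name=="wrist":
        T=p["tool_from_camera"]; c=c@T[:3,:3].T+T[:3,3]; w=c@R.from_rotvec(s["ee_rot"]).as_matrix().T+s["position"]
    else: w=c@R.from_rotvec(p["rotation"]).as_matrix().T+p["origin"]
    w[d==0]=np.nan
    return im,d,w
def top(im,w,x0,x1,y0,y1,px=0.001,zmax=.3):
    """ortho view: columns = -y (left is +y), rows = -x (up is +x)"""
    H,W=int((x1-x0)/px),int((y1-y0)/px); o=np.zeros((H,W,3),np.uint8); hz=np.full((H,W),-1.)
    P=w.reshape(-1,3); C=im.reshape(-1,3); ok=np.isfinite(P[:,0])&(P[:,2]<zmax); P=P[ok];C=C[ok]
    k=np.argsort(P[:,2]); P=P[k];C=C[k]
    r=((x1-P[:,0])/px).astype(int); c=((y1-P[:,1])/px).astype(int); ok=(r>=0)&(r<H)&(c>=0)&(c<W)
    o[r[ok],c[ok]]=C[ok]; hz[r[ok],c[ok]]=P[ok,2]
    return o,hz
E
python3 - <<'E'
from h import *
for n in ("scene","side"):
    im,d,w=cloud(n); np.savez(n+"0.npz",im=im,d=d,w=w)
    pts={"scene":[(298,272),(345,365),(327,340),(363,390),(225,247),(278,342),(283,200),(432,205),(308,222),(275,292),(300,314),(383,255)],"side":[(296,250),(258,320),(275,218),(335,195),(265,285),(370,240),(434,215)]}[n]
    for u,v in pts: print(n,u,v,w[v,u].round(3))
    o,h=top(im,w,.2,.8,-.6,.2,.001); o=cv2.dilate(o,np.ones((2,2)))
    cv2.imwrite(f"pics/top_{n}.png",o[:,:,::-1])
E
```

```text
scene 298 272 [0.486 0.214 0.043]
scene 345 365 [ 0.413 -0.015  0.06 ]
scene 327 340 [0.426 0.047 0.049]
scene 363 390 [ 0.414 -0.059  0.043]
scene 225 247 [0.418 0.402 0.014]
scene 278 342 [0.37 0.12 0.01]
scene 283 200 [0.574 0.39  0.079]
scene 432 205 [0.687 0.071 0.201]
scene 308 222 [0.556 0.27  0.101]
scene 275 292 [0.434 0.226 0.008]
scene 300 314 [ 0.445  0.154 -0.001]
scene 383 255 [0.681 0.164 0.009]
side 296 250 [0.476 0.219 0.044]
side 258 320 [ 0.426 -0.024  0.065]
side 275 218 [0.425 0.406 0.017]
side 335 195 [0.55  0.277 0.134]
side 265 285 [0.421 0.161 0.003]
side 370 240 [0.612 0.187 0.087]
side 434 215 [0.691 0.059 0.204]
```

Run:
```python
from h import *
def rect(w,m):
    P=w[m][:,:2]; r=cv2.minAreaRect((P*1000).astype(np.float32)); return [np.round(x,1) for x in r],len(P)
for n in ("scene","side"):
    z=np.load(n+"0.npz"); w=z["w"]; im=z["im"].astype(int)
    X,Y,Z=w[...,0],w[...,1],w[...,2]
    m=(abs(Z-.044)<.003)&(abs(X-.483)<.035)&(abs(Y-.215)<.04); m=cv2.morphologyEx(m.astype(np.uint8),cv2.MORPH_OPEN,np.ones((3,3)))>0
    print(n,"rest",rect(w,m),w[m].mean(0).round(4))
    m=(abs(Z-.062)<.003)&(abs(X-.413)<.07)&(abs(Y+.015)<.06); m=cv2.morphologyEx(m.astype(np.uint8),cv2.MORPH_OPEN,np.ones((3,3)))>0
    print(n,"boxtop",rect(w,m),w[m].mean(0).round(4))
    m=(abs(Z-.006)<.006)&(X>.4)&(X<.72)&(Y>.1)&(Y<.3)&(im.max(2)-im.min(2)<30)&(im.mean(2)>90); m=cv2.morphologyEx(m.astype(np.uint8),cv2.MORPH_OPEN,np.ones((3,3)))>0
    nn,L,st,_=cv2.connectedComponentsWithStats(m.astype(np.uint8)); 
    for i in range(1,nn):
        if st[i,4]>60: print(n,"plate?",st[i],rect(w,L==i))
    # pipe top: highest ridge
    m=(Z>.085)&(Z<.1)&(X>.56)&(X<.66)&(abs(Y-.2)<.05); print("pipe",rect(w,m),w[m].mean(0).round(3))
    m=(Z>.1)&(Z<.19)&(X>.51)&(X<.6)&(Y>.2)&(Y<.35); print("upper half",w[m].min(0).round(3),w[m].max(0).round(3),w[m].mean(0).round(3))
    m=(Z>.045)&(Z<.09)&(X>.5)&(X<.6)&(Y>.08)&(Y<.165); print("bail",m.sum(),w[m].min(0).round(3),w[m].max(0).round(3))
    c=im[170:310,190:400] if n=="scene" else im[165:365,225:445]
    cv2.imwrite(f"pics/crop_{n}.png",cv2.resize(c[:,:,::-1].astype(np.uint8),None,fx=3.6 if n=="scene" else 3,fy=3.6 if n=="scene" else 3,interpolation=cv2.INTER_CUBIC))
```

```text
scene rest ([array([475.4, 203.6]), array([36. , 46.4]), np.float64(0.7)], 277) [0.4749 0.2029 0.0435]
scene boxtop ([array([446.3,  -6.8]), array([87.7, 86.5]), np.float64(80.9)], 1218) [ 0.4421 -0.009   0.0614]
scene plate? [ 262  259   68   59 1594] ([array([486.7, 207.3]), array([146.5,  99.1]), np.float64(0.9)], 1594)
pipe ([array([609.8, 204.6]), array([99.6, 33.6]), np.float64(1.2)], 495) [0.608 0.201 0.092]
upper half [0.536 0.2   0.1  ] [0.562 0.28  0.187] [0.547 0.257 0.141]
bail 191 [0.533 0.114 0.048] [0.566 0.164 0.09 ]
side rest ([array([475.3, 202.4]), array([34.4, 45.7]), np.float64(2.4)], 246) [0.4751 0.2    0.0449]
side boxtop ([array([444.2, -13.6]), array([95.3, 90.7]), np.float64(82.3)], 1196) [ 0.4332 -0.0133  0.0621]
side plate? [ 260  249   68   44 1593] ([array([469.2, 218.7]), array([156.4, 134.6]), np.float64(87.7)], 1593)
side plate? [368 251  17  23 298] ([array([635.8, 243.4]), array([103.3,  30.7]), np.float64(82.4)], 298)
side plate? [340 258  22  17 252] ([array([583.7, 226.5]), array([76.7, 40.3]), np.float64(84.6)], 252)
pipe ([array([610.3, 203.1]), array([99.2, 53.9]), np.float64(2.8)], 627) [0.61  0.197 0.092]
upper half [0.536 0.2   0.1  ] [0.56  0.283 0.188] [0.548 0.26  0.138]
bail 217 [0.533 0.113 0.051] [0.567 0.142 0.09 ]
```

View pics/crop_side.png

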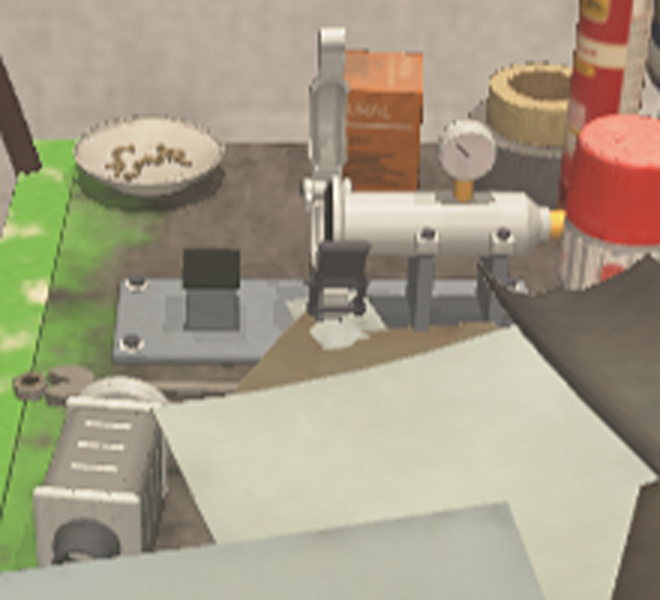

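The side crop shows the rest (212,270), the open upper half upright (325,110), the open bail (340,280), and the silencer flange facing the stand. Quick check of tall obstacles before moving to a close overview.

Run:
```python
from h import *
for n in ("scene","side"):
    w=np.load(n+"0.npz")["w"]; X,Y,Z=w[...,0],w[...,1],w[...,2]
    for a in np.arange(.1,.8,.1):
        r=[]
        for b in np.arange(-.7,.4,.1):
            m=(X>a)&(X<a+.1)&(Y>b)&(Y<b+.1); r.append("%5.2f"%Z[m].max() if m.any() else "  -  ")
        print(n,"x%.1f"%a,*r)
```

```text
scene x0.1   -     -     -     -     -     -     -    0.02  0.00 -0.77  0.55
scene x0.2   -     -     -     -     -     -     -     -     -   -0.68  0.55
scene x0.3   -     -     -     -    0.10  0.10  0.06  0.05  0.01  0.00  0.50
scene x0.4   -     -     -    0.10  0.10  0.10  0.07  0.07  0.05  0.05  0.51
scene x0.5   -     -     -    0.11  0.11  0.10  0.09  0.13  0.11  0.19  0.50
scene x0.6   -     -     -    0.20  0.21  0.19  0.18  0.20  0.20  0.15  0.09
scene x0.7   -     -     -     -    0.20  0.19  0.24  0.25  0.20  0.20  0.30
side x0.1   -     -     -     -     -    0.00  0.02  0.02  0.00   -    0.46
side x0.2   -     -     -     -     -     -     -     -     -     -    0.47
side x0.3   -     -     -     -    0.10  0.11  0.06  0.00  0.01  0.00  0.47
side x0.4   -     -     -    0.10  0.10  0.10  0.07  0.07  0.05  0.05  0.47
side x0.5   -     -    0.21  0.21  0.11  0.11  0.09  0.13  0.11  0.19  0.47
side x0.6   -     -    0.22  0.22  0.21  0.19  0.18  0.20  0.15  0.15  0.09
side x0.7   -     -     -    0.16  0.20  0.19  0.25  0.25  0.20  0.20  0.30
```

Request:
apply_moves([
  [100,0.2,0.5,0.6,0.18],
  [100,0.3,0.8,0.4,0.18],
  [100,0.3,0.8,0.3,0.18],
  [100,0.3,0.9,0.2,0.18],
  [100,0.3,0.9,0.2,0.18],
  [100,0.3,0.9,0.2,0.18],
  [100,0.3,0.9,0.1,0.18],
  [100,0.3,0.9,0.1,0.18],
  [100,0.3,0.9,0,0.18],
  [100,0.3,0.9,0,0.18],
  [100,0.3,0.9,0,0.18],
  [100,0.3,0.9,0,0.18],
])

```text
clock: 1.7
position: [0.4243, 0.0265, 0.3529]
ee_rot: [2.369, 2.062, 0.0]
force: [1.0, -0.7, -0.4]
width: 0.998
gripper_force: 0.0
```

Request:
apply_moves([
  [100,0.1,0.9,0,0],
  [100,0,0,0,0],
  [100,0,0,0,0],
])

```text
clock: 2.08
position: [0.43, 0.0785, 0.3525]
ee_rot: [2.372, 2.06, -0.001]
force: [-0.5, 0.3, -0.3]
width: 0.998
gripper_force: 0.0
```

```bash
cat > look.py <<'E'
from h import *
import sys
im,d,w=cloud("wrist"); np.savez("w1.npz",im=im,d=d,w=w); cv2.imwrite("pics/w1.png",im[:,:,::-1])
s=observe(); print(s["position"],s["ee_rot"],s["force"])
E
python3 look.py
```

```text
[0.43011848 0.07779082 0.35255227] [ 2.37361307e+00  2.05767224e+00 -1.08980226e-03] [ 0.42163877 -0.20740765 -0.36298358]
```

View pics/w1.png

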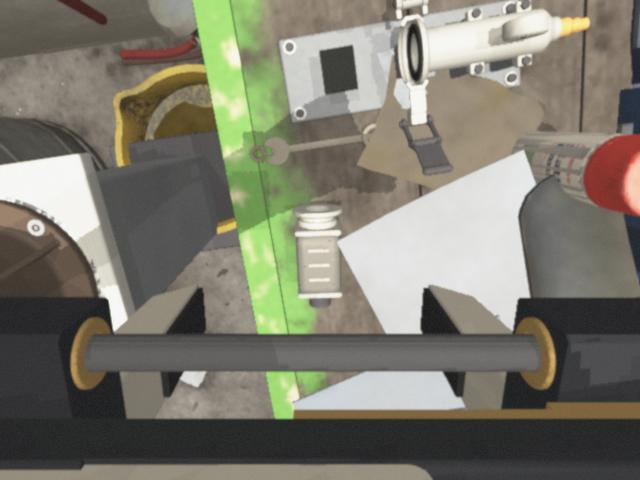

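The wrist view shows the silencer box at (319,265) with flange at (318,212), stand plate (285–540, 15–120), rest at (338,70), gasket ring (413,50), bail at (425,145), and paper whose corner at (340,243) is close to the box's right side.

Run:
```python
from h import *
z=np.load("w1.npz"); w=z["w"]; im=z["im"].astype(int); X,Y,Z=w[...,0],w[...,1],w[...,2]
def rect(m,k=3):
    m=cv2.morphologyEx(m.astype(np.uint8),cv2.MORPH_OPEN,np.ones((k,k)))
    n,L,st,_=cv2.connectedComponentsWithStats(m); i=1+st[1:,4].argmax(); P=w[L==i]
    c,s,a=cv2.minAreaRect((P[:,:2]*1000).astype(np.float32)); return np.round(c,1),np.round(s,1),round(a,2),len(P),P.mean(0).round(4)
u,v=np.meshgrid(range(640),range(480))
win=lambda a,b,c,d:(u>=a)&(u<=b)&(v>=c)&(v<=d)
print("box",rect((abs(Z-.062)<.004)&win(285,345,225,305)))
print("rest",rect((abs(Z-.044)<.004)&win(310,370,35,105)))
print("plate",rect((abs(Z-.008)<.003)&win(270,540,0,130)))
m=win(285,350,195,240)&(Z>.055); print("flange z>.055: y profile")
for y in np.arange(.03,.1,.003):
    q=m&(abs(Y-y)<.0015); 
    if q.any(): print(round(y,3),Z[q].max().round(4),X[q].min().round(3),X[q].max().round(3))
for col in range(290,365,8): print(col,[tuple(w[r,col].round(3)) for r in (215,245,265,285)])
# pipe ridge line: y midline per x
for x in np.arange(.56,.68,.02):
    q=(abs(X-x)<.004)&(Z>.08)&(abs(Y-.2)<.04)&win(400,600,0,100); print("pipe",x.round(2),w[q].max(0).round(3) if q.any() else 0, Y[q].mean().round(4) if q.any() else 0)
for p in [(420,115),(432,158),(405,125),(436,130),(418,100),(445,168),(424,168)]: print("bail",p,w[p[1],p[0]].round(3))
```

```text
box (array([425.5,  -4.1]), array([83.7, 51.8]), 83.9, 2736, array([ 0.4252, -0.0027,  0.0619]))
rest (array([475.8, 204.8]), array([36.1, 44.2]), 0.9, 1498, array([0.4756, 0.205 , 0.0451]))
plate (array([483.9, 204.9]), array([138.3,  91.9]), 0.97, 6950, array([0.4764, 0.2072, 0.009 ]))
flange z>.055: y profile
0.03 0.0662 0.405 0.466
0.033 0.0646 0.405 0.455
0.036 0.0642 0.402 0.453
0.039 0.0626 0.404 0.437
0.042 0.0568 0.423 0.437
0.045 0.0562 0.423 0.434
0.048 0.0566 0.433 0.443
0.051 0.063 0.418 0.45
0.054 0.0644 0.414 0.45
0.057 0.0635 0.412 0.446
0.06 0.0554 0.413 0.416
290 [(np.float64(0.396), np.float64(0.047), np.float64(0.001)), (np.float64(0.39), np.float64(0.007), np.float64(0.001)), (np.float64(0.386), np.float64(-0.02), np.float64(0.001)), (np.float64(0.381), np.float64(-0.048), np.float64(0.0))]
298 [(np.float64(0.41), np.float64(0.057), np.float64(0.053)), (np.float64(0.405), np.float64(0.023), np.float64(0.059)), (np.float64(0.401), np.float64(-0.002), np.float64(0.057)), (np.float64(0.397), np.float64(-0.028), np.float64(0.055))]
306 [(np.float64(0.42), np.float64(
[... 1665 characters left out ...]
t64(0.488), np.float64(0.034), np.float64(0.001)), (np.float64(0.478), np.float64(0.014), np.float64(0.064)), (np.float64(0.476), np.float64(-0.01), np.float64(0.065)), (np.float64(0.473), np.float64(-0.034), np.float64(0.066))]
pipe 0.56 [0.564 0.226 0.104] 0.2049
pipe 0.58 [0.584 0.226 0.098] 0.2054
pipe 0.6 [0.604 0.236 0.098] 0.2069
pipe 0.62 [0.624 0.227 0.146] 0.2056
pipe 0.64 [0.644 0.227 0.147] 0.203
pipe 0.66 [0.664 0.236 0.096] 0.2023
bail (420, 115) [0.553 0.147 0.069]
bail (432, 158) [0.551 0.106 0.111]
bail (405, 125) [0.538 0.139 0.062]
bail (436, 130) [0.566 0.13  0.076]
bail (418, 100) [0.55  0.162 0.074]
bail (445, 168) [0.558 0.097 0.126]
bail (424, 168) [0.54  0.099 0.123]
```

Run:
```python
from h import *
z=np.load("w1.npz"); w=z["w"]; im=z["im"]; X,Y,Z=w[...,0],w[...,1],w[...,2]
o,h=top(im,w,.35,.6,-.12,.1,.001)
f=cv2.dilate(h.astype(np.float32),np.ones((3,3)))
print("rows y, x of first z>.03 beyond x=.455, z there, max z x<.53")
for y in np.arange(.03,-.12,-.006):
    c=int((.1-y)/.001); col=f[:,c][::-1]; i=[k for k in range(106,250) if col[k]>.03]
    print(round(y,3), .35+i[0]*.001 if i else None, col[i[:3]].round(3) if i else "", col[105:180].max().round(3), "left max z", col[:50].max().round(3))
for n in("scene","side"):
    q=np.load(n+"0.npz"); o2,h2=top(q["im"],q["w"],.35,.6,-.12,.1,.001); f2=cv2.dilate(h2.astype(np.float32),np.ones((3,3)))
    for y in (.01,-.01,-.03,-.05,-.07): 
        col=f2[:,int((.1-y)/.001)][::-1]; i=[k for k in range(106,250) if col[k]>.03]; print(n,y,.35+i[0]*.001 if i else None, col[i[:3]].round(3))
    # under the sheet: any low points beneath?
```

```text
rows y, x of first z>.03 beyond x=.455, z there, max z x<.53
0.03 0.46199999999999997 [0.065 0.067 0.067] 0.067 left max z 0.004
0.024 0.45599999999999996 [0.066 0.067 0.067] 0.069 left max z 0.003
0.018 0.45599999999999996 [0.068 0.067 0.067] 0.068 left max z 0.003
0.012 0.45599999999999996 [0.067 0.066 0.067] 0.067 left max z 0.055
0.006 0.45599999999999996 [0.068 0.068 0.067] 0.068 left max z 0.053
0.0 0.45599999999999996 [0.067 0.067 0.067] 0.067 left max z 0.055
-0.006 0.45799999999999996 [0.065 0.066 0.066] 0.067 left max z 0.058
-0.012 0.45999999999999996 [0.066 0.066 0.066] 0.066 left max z 0.06
-0.018 0.46299999999999997 [0.066 0.066 0.066] 0.066 left max z 0.06
-0.024 0.46399999999999997 [0.064 0.065 0.065] 0.065 left max z 0.06
-0.03 0.46599999999999997 [0.064 0.065 0.065] 0.066 left max z 0.061
-0.036 0.469 [0.065 0.065 0.066] 0.067 left max z 0.061
-0.042 0.471 [0.063 0.064 0.064] 0.066 left max z 0.064
-0.048 0.473 [0.063 0.064 0.064] 0.065 left max z 0.003
-0.054 0.476 [0.063 0.063 0.063] 0.064 left max z 0.003
-0.06 0.477 [0.064 0.064 0.064] 0.064 left max z 0.003
-0.
[... 234 characters left out ...]
0.06  0.062 0.062] 0.062 left max z 0.003
-0.096 0.49 [0.062 0.062 0.062] 0.062 left max z 0.003
-0.102 0.492 [0.06  0.061 0.061] 0.062 left max z 0.004
-0.108 0.504 [0.059 0.06  0.06 ] 0.061 left max z 0.003
-0.114 None  0.003 left max z 0.003
scene 0.01 0.45599999999999996 [0.066 0.066 0.066]
scene -0.01 0.45899999999999996 [0.062 0.063 0.063]
scene -0.03 0.46599999999999997 [0.064 0.064 0.064]
scene -0.05 0.474 [0.06  0.061 0.062]
scene -0.07 0.481 [0.06  0.061 0.061]
side 0.01 0.45599999999999996 [0.068 0.067 0.067]
side -0.01 0.45999999999999996 [0.061 0.067 0.067]
side -0.03 0.46499999999999997 [0.065 0.065 0.065]
side -0.05 0.473 [0.063 0.063 0.063]
side -0.07 0.48 [0.063 0.063 0.063]
```

A raised sheet (z≈65 mm) sits only ~5–20 mm from the box's +x side, so the finger wouldn't fit. I'll grip the narrow tail pipe first and drag the silencer ~35 mm in -x, then regrasp across the box.

Request:
apply_moves([
  [48,-0.06,-0.75,-0.6,0.07],
  [48,-0.06,-0.75,-0.6,0],
  [48,-0.05,-0.75,-0.6,0],
  [48,0,0,-0.9,0],
  [48,0,0,-0.9,0],
  [48,0,0,-0.6,0],
  [48,0,0,0,0],
])

```text
clock: 3.0
position: [0.4178, -0.0573, 0.099]
ee_rot: [-2.335, -2.096, 0.006]
force: [-0.6, 0.4, 1.2]
width: 0.479
gripper_force: 0.0
```

Request:
apply_moves([
  [48,0.035,0,-0.45,0],
  [48,0,0,-0.45,0],
  [48,0,0,-0.4,0],
  [48,0,0,0,0],
])

```text
clock: 3.5
position: [0.4221, -0.0571, 0.0232]
ee_rot: [2.337, 2.099, -0.002]
force: [-0.2, -0.9, -1.4]
width: 0.479
gripper_force: 0.7
```

Request:
apply_moves([
  [0,-0.03,0,0,0],
  [0,0,0,0,0],
  [0,0,0,0,0],
  [0,0,0,0,0],
  [0,0,0,0,0],
], newtons=30)

```text
clock: 4.12
position: [0.4204, -0.0561, 0.0229]
ee_rot: [2.336, 2.1, 0.0]
force: [-0.1, -0.6, 0.7]
width: 0.015
gripper_force: 1.1
```

Run:
```python
from h import *
im,d,w=cloud("side"); c=im[270:400,200:360]; cv2.imwrite("pics/s2.png",cv2.resize(c[:,:,::-1],None,fx=4,fy=4,interpolation=cv2.INTER_CUBIC))
s=observe(); print(s["joints"].round(3),s["gripper_force"],s["width"])
```

```text
[ 0.353  0.473 -0.441  2.229  0.405  0.515 -0.508] 1.317350666213315 0.005258364326901098
```

View pics/s2.png

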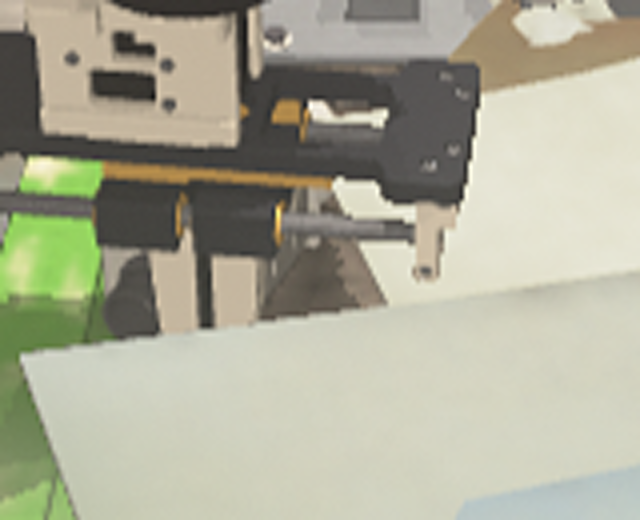

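The side view shows the fingers shut at (205,290) in the crop, with the tail pipe's hole now left of them at (130,295): the silencer has shifted. I lift and look again.

Request:
apply_moves([
  [0,0,-0.2,0.3,0],
  [0,0,0,0.8,0],
  [0,0,0,0.9,0],
  [0,0,0.4,0.9,0],
  [0,0,0.5,0.5,0],
  [0,0,0,0,0],
  [0,0,0,0,0],
])

```text
clock: 5.05
position: [0.4192, -0.0147, 0.2257]
ee_rot: [-2.335, -2.1, 0.003]
force: [0.3, -0.7, 0.2]
width: 0.003
gripper_force: 0.0
```

```bash
python3 look.py
cat > box.py <<'E'
from h import *
z=np.load("w1.npz"); w=z["w"]; X,Y,Z=w[...,0],w[...,1],w[...,2]
m=((abs(Z-.0615)<.004)&(X<.455)&(X>.33)&(abs(Y)<.11)).astype(np.uint8)
m=cv2.morphologyEx(m,cv2.MORPH_OPEN,np.ones((5,5))); n,L,st,_=cv2.connectedComponentsWithStats(m)
for i in range(1,n):
    if st[i,4]>300: P=w[L==i]; print(st[i],[np.round(q,1) for q in cv2.minAreaRect((P[:,:2]*1000).astype(np.float32))],P.mean(0).round(4))
m=((Z>.012)&(Z<.08)&(X<.455)&(X>.33)&(abs(Y)<.11)).astype(np.uint8); n,L,st,_=cv2.connectedComponentsWithStats(m)
for i in range(1,n):
    if st[i,4]>500: P=w[L==i]; print("all",st[i],P.min(0).round(3),P.max(0).round(3))
E
python3 box.py
```

```text
[ 0.41914267 -0.01494029  0.22544614] [-2.33527539 -2.0989149   0.0034118 ] [-0.18941475  1.13998044 -0.05453389]
[309 119  38  17 310] [array([438. ,  56.2]), array([ 7.1, 31. ]), np.float64(66.2)] [0.4382 0.0566 0.0603]
[ 265  141   87  115 6070] [array([414.9,   2.7]), array([84.2, 52.2]), np.float64(66.3)] [0.4157 0.0046 0.0617]
all [ 261  114   94  152 8560] [ 0.375 -0.059  0.03 ] [0.455 0.07  0.068]
```

View pics/w1.png

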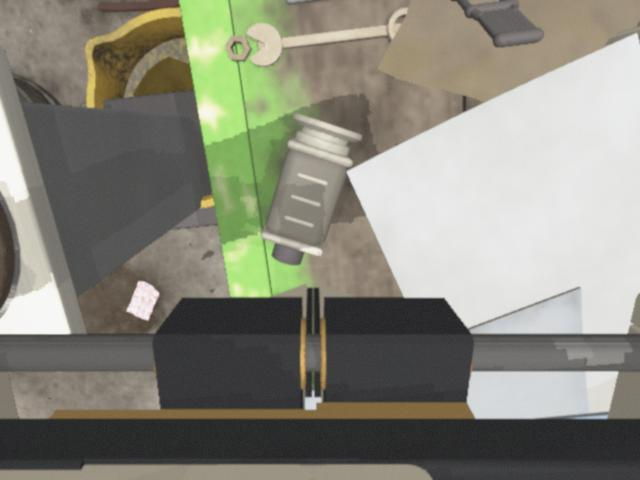

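The wrist view now shows the silencer turned to about 66° (box centre (308,195), tail (290,255)), its right side further from the sheet corner at (348,175). I can grasp it across the box, offset 18 mm to the tail.

Request:
apply_moves([
  [70,-0.06,0,-0.5,-0.2],
  [70,-0.06,0,-0.5,-0.2],
  [70,-0.07,0.02,-0.5,-0.214],
  [70,0,0,-0.5,0],
  [70,0,0,0,0],
  [70,0,0,0,0],
])

```text
clock: 5.85
position: [0.4088, -0.0132, 0.1069]
ee_rot: [-2.629, -1.718, 0.001]
force: [-0.0, -0.1, 0.4]
width: 0.609
gripper_force: 0.0
```

```bash
python3 look.py; python3 box.py
```

```text
[ 0.4092843  -0.01311743  0.10735861] [2.62981259e+00 1.71818034e+00 7.50750753e-04] [-0.50235999 -0.82988091  1.32759112]
[283 118  59  15 701] [array([438.8,  55.9]), array([ 6.6, 28.6]), np.float64(66.3)] [0.4388 0.0566 0.0605]
[  258   159   106   154 13960] [array([415.2,   3.1]), array([83.6, 52.5]), np.float64(66.7)] [0.4161 0.0055 0.0618]
all [  256   118   126   216 19254] [ 0.374 -0.059  0.013] [0.455 0.071 0.069]
```

View pics/w1.png

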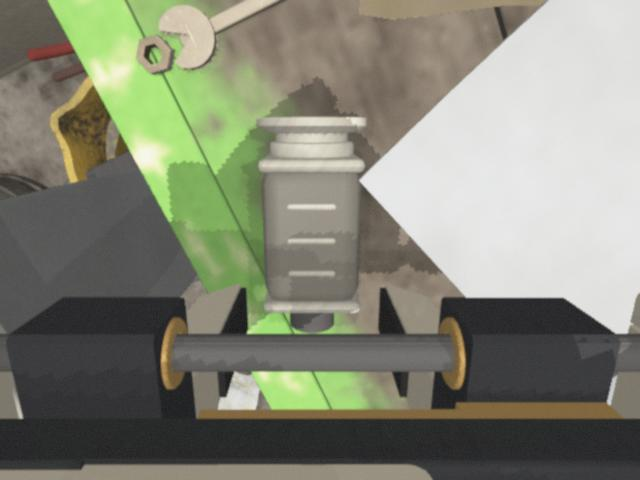

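The view shows the fingers (235,340)/(393,340) straddling the box's centreline (311), and the sheet edge clear to the right. Descending.

Request:
apply_moves([
  [70,-0.02,0,-0.35,0],
  [70,0,0,-0.35,0],
  [70,0,0,-0.35,0],
  [70,0,0,-0.35,0],
  [70,0,0,0,0],
])

```text
clock: 6.52
position: [0.4076, -0.0131, 0.0227]
ee_rot: [-2.63, -1.719, 0.001]
force: [-0.4, 0.4, 0.7]
width: 0.699
gripper_force: 0.0
```

Request:
apply_moves([
  [0,0,0,0,0],
  [0,0,0,0,0],
  [0,0,0,0,0],
  [0,0,0,0,0],
], newtons=40)

```text
clock: 7.02
position: [0.4085, -0.013, 0.0238]
ee_rot: [2.629, 1.718, 0.002]
force: [-0.9, 0.3, 8.6]
width: 0.584
gripper_force: 40.0
```

Request:
apply_moves([
  [0,-0.05,0,0.05,0],
  [0,-0.15,0,0.03,0],
  [0,-0.15,0,0.05,0],
  [0,0,0,0.3,0],
  [0,0,0,0.4,0],
  [0,0,0,0.6,0],
  [0,0,0,0,0],
  [0,0,0,0,0],
])

```text
clock: 8.02
position: [0.3858, -0.0134, 0.1079]
ee_rot: [2.63, 1.718, -0.001]
force: [0.3, 1.4, -4.9]
width: 0.585
gripper_force: 40.0
```

Held (≈4.9 N incl. bias). Swing over to the stand, short of the clamp, raised.

Request:
apply_moves([
  [0,0,0.2,0.5,0],
  [0,0.117,0.5,0.1,-0.326],
  [0,0.117,0.5,0,-0.326],
  [0,0.117,0.5,0,-0.326],
  [0,0.117,0.5,0,-0.326],
  [0,0.117,0.5,0,-0.326],
  [0,0.117,0.5,0,-0.326],
  [0,0.117,0.43,0,-0.325],
  [0,0,0,0,0],
  [0,0,0,0,0],
])

```text
clock: 9.28
position: [0.4347, 0.2038, 0.1431]
ee_rot: [3.14, 0.03, -0.004]
force: [0.1, 0.2, -3.8]
width: 0.586
gripper_force: 40.0
```

```bash
cat > fl.py <<'E'
from h import *
s=observe(); r=s["ee_rot"]; print(s["position"].round(4),"yaw",np.degrees(2*np.arctan2(r[1],r[0])).round(2),r.round(3),s["force"].round(1),s["clock"])
import sys
for n in ("scene","side"):
    im,d,w=cloud(n); np.savez(n+"1.npz",im=im,d=d,w=w)
c=im[165:300,235:415]; cv2.imwrite("pics/%s.png"%sys.argv[1],cv2.resize(c[:,:,::-1],None,fx=4,fy=4,interpolation=cv2.INTER_CUBIC))
E
python3 fl.py s3
```

```text
[0.4347 0.2038 0.1431] yaw 1.11 [ 3.14   0.03  -0.004] [ 0.1  0.2 -3.8] 9.275
```

View pics/s3.png

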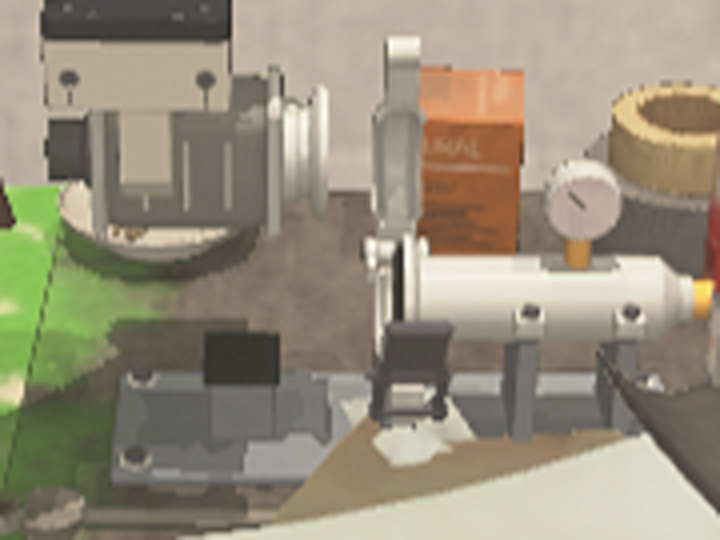

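Side view: silencer held level, flange face at crop x≈328, fixed flange/gasket at x≈405–415, upper half still upright at (398,140), bail (415,360).

Run:
```python
from h import *
for n in ("scene","side"):
    z=np.load(n+"1.npz"); w=z["w"]; im=z["im"].astype(int); X,Y,Z=w[...,0],w[...,1],w[...,2]
    m=(X>.46)&(X<.535)&(abs(Y-.204)<.04)&(Z>.115)&(Z<.185)
    P=w[m]; print(n,"flange cand", len(P), np.percentile(P[:,0],[50,90,97,99.5]).round(4))
    F=P[P[:,0]>np.percentile(P[:,0],99)-.012]
    for z0 in np.arange(.12,.185,.006):
        q=P[abs(P[:,2]-z0)<.003]; print("  z%.3f"%z0,"xmax",np.sort(q[:,0])[-4:].round(4) if len(q)>4 else "", "ymin %.3f ymax %.3f"%(q[:,1].min(),q[:,1].max()) if len(q) else "")
    m=(X>.535)&(X<.57)&(abs(Y-.205)<.034)&(Z>.06)&(Z<.11); dark=m&(im.max(2)<60); lit=m&(im.min(2)>130)
    print("gasket dark", dark.sum(), np.percentile(w[dark],[5,50,95],axis=0).round(4).tolist() if dark.any() else "")
    print("fixed flange top z>.1:", w[m&(Z>.098)].mean(0).round(4), np.percentile(X[m&(Z>.098)],[5,95]).round(4))
```

```text
scene flange cand 84 [0.4794 0.4928 0.51   0.5124]
  z0.120 xmax [0.4731 0.487  0.4885 0.4926] ymin 0.180 ymax 0.182
  z0.126 xmax [0.4914 0.4926 0.4928 0.5099] ymin 0.177 ymax 0.186
  z0.132 xmax [0.4921 0.4929 0.5092 0.5116] ymin 0.176 ymax 0.182
  z0.138 xmax [0.508  0.5097 0.5101 0.5131] ymin 0.177 ymax 0.181
  z0.144 xmax  
  z0.150 xmax  
  z0.156 xmax  
  z0.162 xmax  
  z0.168 xmax  
  z0.174 xmax  
  z0.180 xmax  
gasket dark 61 [[0.5468, 0.1819, 0.0606], [0.5478, 0.1972, 0.0805], [0.5496, 0.2293, 0.098]]
fixed flange top z>.1: [0.5508 0.2011 0.1017] [0.5472 0.5546]
side flange cand 1021 [0.4846 0.5075 0.5122 0.5127]
  z0.120 xmax  ymin 0.178 ymax 0.181
  z0.126 xmax [0.4918 0.4918 0.5113 0.513 ] ymin 0.175 ymax 0.187
  z0.132 xmax [0.5094 0.5095 0.5112 0.5129] ymin 0.175 ymax 0.196
  z0.138 xmax [0.5111 0.5111 0.5128 0.5129] ymin 0.174 ymax 0.190
  z0.144 xmax [0.511  0.5127 0.5128 0.5128] ymin 0.174 ymax 0.188
  z0.150 xmax [0.5109 0.5126 0.5127 0.5127] ymin 0.172 ymax 0.186
  z0.156 xmax [0.5108 0.5125 0.5125 0.5126] ymin 0.173 ymax 0.189
  z0.162 xmax [0.5124 0.5124 0.5124 0.5125] ymin 0.172 ymax 0.193
  z0.168 xmax [0.5123 0.5123 0.5124 0.5124] ymin 0.174 ymax 0.210
  z0.174 xmax [0.5122 0.5122 0.5123 0.5123] ymin 0.174 ymax 0.216
  z0.180 xmax [0.5122 0.5122 0.5123 0.5123] ymin 0.175 ymax 0.228
gasket dark 24 [[0.5465, 0.1815, 0.0803], [0.5481, 0.1865, 0.0895], [0.5484, 0.1946, 0.0998]]
fixed flange top z>.1: [0.5512 0.198  0.1024] [0.5465 0.5557]
```

Flange face sits 78 mm ahead of the TCP; gasket face is at x≈0.547. Approach raised, then feel for the gasket.

Request:
apply_moves([
  [0,0.2,0.01,-0.4,0],
  [0,0.17,0,-0.37,0],
  [0,0,0,0,0],
  [0,0,0,0,0],
  [0,0,0,0,0],
])

```text
clock: 10.0
position: [0.4581, 0.2056, 0.0993]
ee_rot: [-3.141, -0.027, -0.002]
force: [-0.7, -0.6, -4.9]
width: 0.588
gripper_force: 40.0
```

Request:
apply_moves([
  [0,0.1,-0.02,-0.02,0],
  [0,0.03,0,0,0],
  [0,0,0,0,0],
  [0,0,0,0,0],
])

```text
clock: 10.5
position: [0.4657, 0.2043, 0.0971]
ee_rot: [3.141, 0.027, -0.0]
force: [-0.3, -0.3, -4.3]
width: 0.583
gripper_force: 40.0
```

Request:
apply_moves([
  [0,0.025,0,0,0],
  [0,0,0,0,0],
  [0,0,0,0,0],
])

```text
clock: 10.88
position: [0.4673, 0.2042, 0.0971]
ee_rot: [3.141, 0.027, -0.0]
force: [-0.8, 0.6, -5.1]
width: 0.584
gripper_force: 40.0
```

Request:
apply_moves([
  [0,0.017,0,0,0],
  [0,0,0,0,0],
  [0,0,0,0,0],
])

```text
clock: 11.25
position: [0.4683, 0.2042, 0.0971]
ee_rot: [3.141, 0.027, -0.0]
force: [-0.1, 1.0, -4.7]
width: 0.587
gripper_force: 40.0
```

Request:
apply_moves([
  [0,0.012,0,0,0],
  [0,0,0,0,0],
  [0,0,0,0,0],
])

```text
clock: 11.62
position: [0.4687, 0.2042, 0.0971]
ee_rot: [3.141, 0.027, -0.001]
force: [-1.6, -0.0, -3.9]
width: 0.584
gripper_force: 40.0
```

Request:
apply_moves([
  [0,0.01,0,0,0],
  [0,0,0,0,0],
  [0,0,0,0,0],
])

```text
clock: 12.0
position: [0.469, 0.2042, 0.097]
ee_rot: [3.141, 0.027, -0.002]
force: [-5.6, -0.1, -2.5]
width: 0.583
gripper_force: 40.0
```

Contact at TCP x≈0.4686 (gasket face). Back off ~1 mm and lower.

Request:
apply_moves([
  [0,-0.02,0,0,0],
  [0,0,0,-0.1,0],
  [0,0,0,-0.1,0],
  [0,0,0,-0.06,0],
  [0,0,0,0,0],
  [0,0,0,0,0],
])

```text
clock: 12.75
position: [0.4686, 0.2042, 0.0815]
ee_rot: [3.141, 0.027, 0.0]
force: [-0.4, -0.3, -4.5]
width: 0.589
gripper_force: 40.0
```

Request:
apply_moves([
  [0,-0.013,0,0,0],
  [0,0,0,-0.04,0],
  [0,0,0,-0.04,0],
  [0,0,0,-0.04,0],
  [0,0,0,0,0],
  [0,0,0,0,0],
])

```text
clock: 13.5
position: [0.4677, 0.2042, 0.0743]
ee_rot: [3.141, 0.027, -0.0]
force: [0.3, -0.3, -4.5]
width: 0.591
gripper_force: 40.0
```

Request:
apply_moves([
  [0,0,0,-0.035,0],
  [0,0,0,-0.03,0],
  [0,0,0,0,0],
  [0,0,0,0,0],
])

```text
clock: 14.0
position: [0.4679, 0.2043, 0.0705]
ee_rot: [-3.141, -0.027, -0.001]
force: [0.4, 0.4, -5.1]
width: 0.59
gripper_force: 40.0
```

Request:
apply_moves([
  [0,0,0,-0.025,0],
  [0,0,0,0,0],
  [0,0,0,0,0],
])

```text
clock: 14.38
position: [0.4683, 0.2044, 0.0692]
ee_rot: [-3.141, -0.027, -0.002]
force: [3.6, -0.2, -3.7]
width: 0.584
gripper_force: 40.0
```

Request:
apply_moves([
  [0,0,0,-0.017,0],
  [0,0,0,0,0],
  [0,0,0,0,0],
])

```text
clock: 14.75
position: [0.4685, 0.2044, 0.0683]
ee_rot: [-3.141, -0.027, -0.002]
force: [5.8, -0.2, 0.5]
width: 0.588
gripper_force: 40.0
```

Request:
apply_moves([
  [0,0.01,0,-0.012,0],
  [0,0,0,0,0],
  [0,0,0,0,0],
])

```text
clock: 15.12
position: [0.4686, 0.2045, 0.0678]
ee_rot: [-3.141, -0.027, -0.001]
force: [2.8, -1.7, 7.1]
width: 0.586
gripper_force: 40.0
```

Request:
apply_moves([
  [0,0.006,0,-0.012,0],
  [0,0,0,0,0],
  [0,0,0,0,0],
])

```text
clock: 15.5
position: [0.4686, 0.2045, 0.0678]
ee_rot: [3.141, 0.027, 0.001]
force: [-1.5, -2.2, 18.5]
width: 0.584
gripper_force: 40.0
```

Seated (z stops at 0.0678, rest contact). Ease off, release, retreat up.

Request:
apply_moves([
  [0,0,0,0.012,0],
  [0,0,0,0,0],
  [85,0,0,0,0],
  [85,0,0,0,0],
  [85,0,0,0,0],
  [85,0,0,0,0],
])

```text
clock: 16.25
position: [0.4683, 0.2042, 0.067]
ee_rot: [3.141, 0.027, -0.001]
force: [-0.7, -0.8, 0.2]
width: 0.85
gripper_force: 0.0
```

Request:
apply_moves([
  [85,0,0,0.3,0],
  [85,0,0,0.6,0],
  [85,-0.1,0,0.9,0],
  [85,-0.2,0,0.9,0],
  [85,0,0,0,0],
  [85,0,0,0,0],
])

```text
clock: 17.0
position: [0.4504, 0.2039, 0.2288]
ee_rot: [3.141, 0.027, -0.0]
force: [0.0, 0.1, -1.0]
width: 0.848
gripper_force: 0.0
```

```bash
python3 look.py
python3 - <<'E'
from h import *
z=np.load("w1.npz"); w=z["w"]; X,Y,Z=w[...,0],w[...,1],w[...,2]; im=z["im"].astype(int)
c=np.array([.5497,.2057]); a=.0166; ex=np.array([np.cos(a),np.sin(a)]); ey=np.array([-np.sin(a),np.cos(a)])
d=w[...,:2]-c; S=np.stack([d@ex,d@ey,Z],-1)
m=((abs(Z-.106)<.004)&(S[...,0]<-.01)&(abs(S[...,1])<.05)).astype(np.uint8); m=cv2.morphologyEx(m,cv2.MORPH_OPEN,np.ones((5,5)))
n,L,st,_=cv2.connectedComponentsWithStats(m)
for i in range(1,n):
    if st[i,4]>200: P=S[L==i]; print("sil top (stand axes)",[np.round(q,1) for q in cv2.minAreaRect((P[:,:2]*1000).astype(np.float32))],P.mean(0).round(4))
m=(abs(S[...,0])<.02)&(S[...,1]>.02)&(S[...,1]<.14)&(Z>.09); P=S[m]; print("upper half",len(P),np.percentile(P,[1,50,99],axis=0).round(4).tolist()); k=P[:,2]>.165; print("ear tip",P[k].mean(0).round(4),P[k].min(0).round(3),P[k].max(0).round(3))
m=(abs(S[...,0])<.02)&(S[...,1]<-.05)&(S[...,1]>-.15)&(Z>.05); P=S[m]; 
q=np.polyfit(P[:,1],P[:,2],1); print("bail",len(P),np.percentile(P,[1,50,99],axis=0).round(4).tolist(),"angle",np.arctan2(P[:,2]-.055,P[:,1]+.066)[P[:,2]>.09].mean()-1.12)
E
```

```text
[0.45017075 0.20364518 0.22817082] [ 3.14046937e+00  2.67120693e-02 -2.33621898e-03] [-0.41759659 -0.5802853   0.31221332]
sil top (stand axes) [array([-64.1,   0.8]), array([52.4, 83.7]), np.float64(90.0)] [-0.0621  0.0008  0.1059]
upper half 3032 [[-0.0121, 0.0207, 0.0906], [-0.0022, 0.0499, 0.1497], [0.0108, 0.0746, 0.1879]]
ear tip [-0.0004  0.045   0.1851] [-0.008  0.039  0.165] [0.008 0.053 0.189]
bail 4916 [[-0.0161, -0.1494, 0.0581], [0.0009, -0.0936, 0.0949], [0.0177, -0.0515, 0.1274]] angle 0.9755886746020672
```

View pics/w1.png

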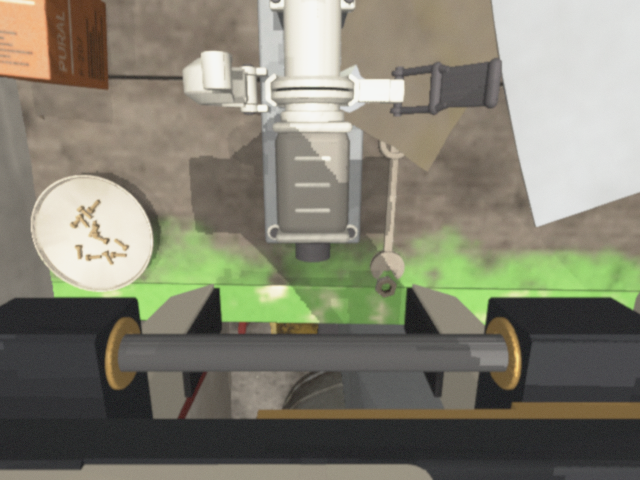

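The wrist view shows the silencer on the rest, flanges together at (313,88), upper half upright at left (215,75), bail open at right (465,85). Measured in stand axes: origin −64 mm, y 0.8 mm, top 106 mm — good. Ear is at ≈1.57 rad; bail ≈0.98 rad. Check space behind the ear before swinging.

Run:
```python
from h import *
for n in ("scene0","side0"):
    w=np.load(n+".npz")["w"]; X,Y,Z=w[...,0],w[...,1],w[...,2]
    for zl,zh in ((.09,.2),(.2,.3),(.3,.45),(.45,.7)):
        for xl in (.4,.45,.5,.55,.6,.65):
            m=(X>xl)&(X<xl+.05)&(Z>zl)&(Z<zh)&(Y>.29); print(n,zl,xl,m.sum(),np.percentile(Y[m],[0,2]).round(3) if m.any() else "")
```

```text
scene0 0.09 0.4 981 [0.463 0.465]
scene0 0.09 0.45 905 [0.464 0.466]
scene0 0.09 0.5 840 [0.465 0.467]
scene0 0.09 0.55 778 [0.466 0.468]
scene0 0.09 0.6 732 [0.468 0.47 ]
scene0 0.09 0.65 668 [0.47  0.471]
scene0 0.2 0.4 1121 [0.464 0.465]
scene0 0.2 0.45 1015 [0.465 0.466]
scene0 0.2 0.5 970 [0.466 0.468]
scene0 0.2 0.55 907 [0.468 0.469]
scene0 0.2 0.6 837 [0.468 0.47 ]
scene0 0.2 0.65 774 [0.469 0.471]
scene0 0.3 0.4 2165 [0.396 0.4  ]
scene0 0.3 0.45 2123 [0.383 0.39 ]
scene0 0.3 0.5 761 [0.382 0.385]
scene0 0.3 0.55 935 [0.468 0.471]
scene0 0.3 0.6 1610 [0.465 0.467]
scene0 0.3 0.65 1504 [0.464 0.467]
scene0 0.45 0.4 1525 [0.389 0.391]
scene0 0.45 0.45 1210 [0.386 0.387]
scene0 0.45 0.5 963 [0.377 0.38 ]
scene0 0.45 0.55 81 [0.377 0.378]
scene0 0.45 0.6 185 [0.465 0.466]
scene0 0.45 0.65 145 [0.465 0.466]
side0 0.09 0.4 1064 [0.458 0.462]
side0 0.09 0.45 1040 [0.461 0.463]
side0 0.09 0.5 1055 [0.462 0.464]
side0 0.09 0.55 1026 [0.464 0.466]
side0 0.09 0.6 1044 [0.464 0.467]
side0 0.09 0.65 1028 [0.467 0.469]
side0 0.2 0.4 1082 [0.46  0.462]
side0 0.2 0.45 1115 [0.461 0.464]
side0 0.2 0.5 1088 [0.463 0.466]
side0 0.2 0.55 1088 [0.464 0.467]
side0 0.2 0.6 1074 [0.465 0.468]
side0 0.2 0.65 1071 [0.467 0.47 ]
side0 0.3 0.4 1847 [0.394 0.398]
side0 0.3 0.45 1857 [0.383 0.388]
side0 0.3 0.5 1778 [0.38  0.385]
side0 0.3 0.55 1878 [0.461 0.466]
side0 0.3 0.6 1875 [0.462 0.465]
side0 0.3 0.65 1874 [0.461 0.465]
side0 0.45 0.4 280 [0.389 0.394]
side0 0.45 0.45 310 [0.384 0.387]
side0 0.45 0.5 305 [0.376 0.378]
side0 0.45 0.55 191 [0.463 0.463]
side0 0.45 0.6 213 [0.461 0.463]
side0 0.45 0.65 224 [0.463 0.464]
```

Request:
apply_moves([
  [0,0,0,0.2,0.36],
  [0,0.1,0,0.1,0.36],
  [0,0.2,0,0,0.36],
  [0,0.2,0,0,0.36],
  [0,0.2,0,0,0.36],
  [0,0.2,0,0,0.36],
  [0,0.2,0,0,0.36],
  [0,0.2,0,0,0.36],
  [0,0.2,0,0,0.26],
  [0,0.1,0,0,0],
  [0,0,0,0,0],
])

```text
clock: 18.42
position: [0.5464, 0.204, 0.2461]
ee_rot: [-2.206, -2.235, 0.002]
force: [-0.9, -0.9, -0.3]
width: 0.007
gripper_force: 0.0
```

A hanging sheet is at y≈0.38, z>0.3; I keep the tool at y≤0.275. Move behind the ear and down.

Request:
apply_moves([
  [0,0.03,0.4,0,0],
  [0,0.02,0.4,0,0],
  [0,0,0.37,0,0],
  [0,0,0,-0.3,0],
  [0,0,0,-0.5,0],
  [0,0,0,-0.45,0],
  [0,0,0,0,0],
])

```text
clock: 19.3
position: [0.5482, 0.2718, 0.1692]
ee_rot: [-2.204, -2.237, 0.009]
force: [0.7, 0.0, 0.4]
width: 0.006
gripper_force: 0.0
```

Request:
apply_moves([
  [0,0.01,-0.17,0.01,0],
  [0,0,-0.16,-0.017,0],
  [0,0,-0.16,-0.017,0],
  [0,0,-0.16,-0.03,0],
  [0,0,-0.16,-0.03,0],
  [0,0,0,0,0],
])

```text
clock: 20.05
position: [0.5503, 0.2242, 0.1668]
ee_rot: [2.205, 2.238, -0.002]
force: [-0.6, 0.2, -1.1]
width: 0.003
gripper_force: 0.0
```

Request:
apply_moves([
  [0,0,-0.153,-0.09,0],
  [0,0,-0.153,-0.09,0],
  [0,0,-0.138,-0.092,0],
  [0,0,-0.138,-0.092,0],
  [0,0,-0.104,-0.133,0],
  [0,0,-0.104,-0.133,0],
  [0,0,0,0,0],
])

```text
clock: 20.92
position: [0.5499, 0.1771, 0.1285]
ee_rot: [-2.204, -2.238, 0.003]
force: [-0.5, 0.7, 0.1]
width: 0.004
gripper_force: 0.0
```

Request:
apply_moves([
  [0,0,-0.1,-0.145,0],
  [0,0,-0.1,-0.145,0],
  [0,0,-0.05,-0.115,0],
  [0,0,-0.04,-0.115,0],
  [0,0,0,0,0],
  [0,0,0,0,0],
])

```text
clock: 21.68
position: [0.5503, 0.1611, 0.0982]
ee_rot: [2.203, 2.24, 0.0]
force: [0.1, -0.3, 0.2]
width: 0.006
gripper_force: 0.0
```

Request:
apply_moves([
  [0,0,-0.02,-0.08,0],
  [0,0,0,-0.05,0],
  [0,0,0,0,0],
  [0,0,0,0,0],
])

```text
clock: 22.18
position: [0.5503, 0.1599, 0.0904]
ee_rot: [2.203, 2.24, 0.0]
force: [1.1, 0.8, 1.3]
width: 0.005
gripper_force: 0.6
```

Request:
apply_moves([
  [0,0,0,-0.035,0],
  [0,0,0,0,0],
  [0,0,0,0,0],
])

```text
clock: 22.55
position: [0.5503, 0.1598, 0.0884]
ee_rot: [2.203, 2.239, 0.0]
force: [0.2, -0.5, 4.2]
width: 0.006
gripper_force: 1.8
```

Request:
apply_moves([
  [0,0,0,-0.025,0],
  [0,0,0,0,0],
  [0,0,0,0,0],
])

```text
clock: 22.92
position: [0.5504, 0.1597, 0.0869]
ee_rot: [2.203, 2.239, 0.0]
force: [0.7, -1.2, 4.9]
width: 0.01
gripper_force: 2.4
```

Request:
apply_moves([
  [0,0,0,-0.03,0],
  [0,0,0,0,0],
  [0,0,0,0,0],
])

```text
clock: 23.3
position: [0.5504, 0.1596, 0.0852]
ee_rot: [2.203, 2.239, -0.0]
force: [0.8, -0.1, 6.7]
width: 0.005
gripper_force: 3.0
```

Request:
apply_moves([
  [0,0,0,-0.025,0],
  [0,0,0,0,0],
  [0,0,0,0,0],
])

```text
clock: 23.68
position: [0.5504, 0.1596, 0.0839]
ee_rot: [2.203, 2.239, -0.0]
force: [-0.8, -1.7, 9.1]
width: 0.004
gripper_force: 4.0
```

Request:
apply_moves([
  [0,0,0,-0.025,0],
  [0,0,0,0,0],
  [0,0,0,0,0],
])

```text
clock: 24.05
position: [0.5505, 0.1597, 0.0829]
ee_rot: [2.203, 2.239, 0.0]
force: [-1.5, -3.0, 13.3]
width: -0.0
gripper_force: 6.2
```

Request:
apply_moves([
  [0,0,0,-0.025,0],
  [0,0,0,0,0],
  [0,0,0,0,0],
])

```text
clock: 24.42
position: [0.5508, 0.1599, 0.0822]
ee_rot: [2.202, 2.238, 0.001]
force: [-5.1, -2.6, 22.1]
width: -0.001
gripper_force: 9.7
```

Clamp pressed to ≈0 rad (22 N). Now lift and go behind the bail handle.

Request:
apply_moves([
  [0,0,0,0.3,0],
  [0,0,0,0.6,0],
  [0,-0.04,-0.2,0.6,0],
  [0,-0.04,-0.5,0,0],
  [0,-0.04,-0.5,0,0],
  [0,0,-0.12,-0.2,0],
  [0,0,0,-0.4,0],
  [0,0,0,-0.35,0],
  [0,0,0,0,0],
])

```text
clock: 25.55
position: [0.5415, 0.0811, 0.1117]
ee_rot: [-2.2, -2.239, 0.004]
force: [-0.0, -0.8, 0.6]
width: -0.002
gripper_force: 0.3
```

```bash
python3 fl.py s4
python3 - <<'E'
from h import *
for n in ("scene1","side1"):
    z=np.load(n+".npz"); w=z["w"]; Z=w[...,2]
    c=np.array([.5497,.2057]); a=.0166; d=w[...,:2]-c; S=np.stack([d@[np.cos(a),np.sin(a)],d@[-np.sin(a),np.cos(a)],Z],-1)
    m=(abs(S[...,0])<.007)&(S[...,1]<-.036)&(S[...,1]>-.058)&(Z>.06)&(Z<.12); print(n,"ear pts",m.sum(),np.percentile(S[m],[10,50,90],axis=0).round(4).tolist() if m.any() else "")
E
```

```text
[0.5415 0.0811 0.1117] yaw -269.0 [-2.2   -2.239  0.004] [-0.  -0.8  0.6] 25.55
scene1 ear pts 0 
side1 ear pts 0
```

View pics/s4.png

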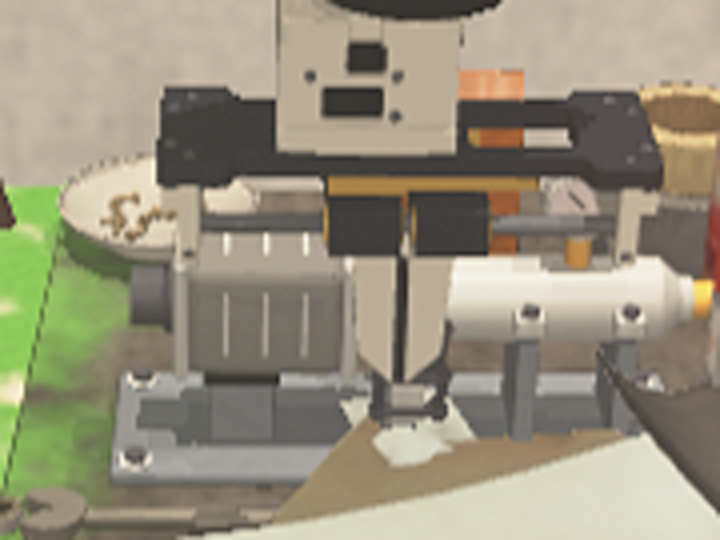

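The side view shows the clamp closed (no upright half), silencer in place, and the tapered fingertips at (405,360) in front of the bail. Push the bail over.

Request:
apply_moves([
  [0,0,0.1,0.03,0],
  [0,0,0.1,0.02,0],
  [0,0,0.1,0,0],
  [0,0,0.1,0,0],
  [0,0,0.1,0,0],
  [0,0,0.1,0,0],
  [0,0,0,0,0],
])

```text
clock: 26.52
position: [0.5429, 0.1175, 0.1164]
ee_rot: [-2.202, -2.24, -0.001]
force: [-1.3, -0.8, 0.1]
width: 0.005
gripper_force: 0.0
```

Request:
apply_moves([
  [0,0,0.08,0,0],
  [0,0,0.08,0,0],
  [0,0,0,0,0],
  [0,0,0,0,0],
])

```text
clock: 27.02
position: [0.543, 0.1263, 0.1164]
ee_rot: [-2.203, -2.24, 0.0]
force: [-0.6, -0.3, 0.2]
width: 0.004
gripper_force: 0.0
```

Request:
apply_moves([
  [0,0,0.07,0,0],
  [0,0,0.05,0,0],
  [0,0,0,0,0],
  [0,0,0,0,0],
])

```text
clock: 27.52
position: [0.543, 0.1335, 0.1165]
ee_rot: [-2.203, -2.24, -0.0]
force: [-0.1, -0.6, -0.6]
width: 0.007
gripper_force: 0.0
```

Request:
apply_moves([
  [0,0,0.05,0,0],
  [0,0,0,0,0],
  [0,0,0,0,0],
])

```text
clock: 27.9
position: [0.5431, 0.1365, 0.1165]
ee_rot: [2.203, 2.24, 0.0]
force: [-1.4, 0.2, -0.6]
width: 0.006
gripper_force: 0.0
```

Request:
apply_moves([
  [0,0,0.05,0,0],
  [0,0,0,0,0],
  [0,0,0,0,0],
])

```text
clock: 28.28
position: [0.543, 0.1396, 0.1165]
ee_rot: [-2.203, -2.24, -0.0]
force: [0.5, 0.2, -0.6]
width: 0.001
gripper_force: 0.0
```

Request:
apply_moves([
  [0,0,0.05,0,0],
  [0,0,0,0,0],
  [0,0,0,0,0],
])

```text
clock: 28.65
position: [0.543, 0.1426, 0.1165]
ee_rot: [-2.203, -2.24, -0.0]
force: [0.5, 0.6, 0.1]
width: 0.008
gripper_force: 0.0
```

No force yet; locate the bail numerically.

```bash
cat > bl.py <<'E'
from h import *
a=.0166; c=np.array([.5497,.2057])
for n in ("scene","side","wrist"):
    im,d0,w=cloud(n); Z=w[...,2]; d=w[...,:2]-c; S=np.stack([d@[np.cos(a),np.sin(a)],d@[-np.sin(a),np.cos(a)],Z],-1)
    g=im.max(2)
    m=(abs(S[...,0])<.02)&(S[...,1]<-.015)&(S[...,1]>-.13)&(Z>.055)&(Z<.17)
    print(n,m.sum())
    for z0 in np.arange(.06,.17,.01):
        for nm,q in (("dark",m&(g<95)),("lit",m&(g>=95))):
            k=q&(abs(Z-z0)<.005)
            if k.sum()>3: print("  z%.2f"%z0,nm,k.sum(),"x",np.percentile(S[k][:,0],[2,98]).round(3),"y",np.percentile(S[k][:,1],[2,50,98]).round(3))
E
python3 bl.py
```

```text
scene 659
  z0.06 dark 37 x [-0.018  0.014] y [-0.071 -0.067 -0.063]
  z0.06 lit 54 x [-0.012  0.016] y [-0.07  -0.065 -0.017]
  z0.07 dark 17 x [-0.016  0.014] y [-0.066 -0.063 -0.061]
  z0.07 lit 75 x [-0.016  0.011] y [-0.068 -0.056 -0.019]
  z0.08 dark 22 x [-0.016  0.016] y [-0.063 -0.06  -0.043]
  z0.08 lit 112 x [-0.016  0.008] y [-0.065 -0.04  -0.019]
  z0.09 dark 49 x [-0.017  0.014] y [-0.062 -0.059 -0.055]
  z0.09 lit 64 x [-0.014  0.014] y [-0.061 -0.028 -0.017]
  z0.10 dark 19 x [-0.014 -0.004] y [-0.059 -0.056 -0.053]
  z0.10 lit 36 x [-0.011  0.002] y [-0.057 -0.022 -0.017]
  z0.11 lit 5 x [-0.013 -0.009] y [-0.055 -0.053 -0.05 ]
  z0.12 dark 4 x [-0.008 -0.007] y [-0.073 -0.072 -0.072]
  z0.12 lit 21 x [-0.018  0.002] y [-0.075 -0.074 -0.071]
  z0.13 dark 4 x [-0.008 -0.007] y [-0.073 -0.072 -0.071]
  z0.13 lit 37 x [-0.02   0.008] y [-0.075 -0.074 -0.072]
  z0.14 lit 49 x [-0.019  0.008] y [-0.075 -0.074 -0.072]
  z0.15 lit 43 x [-0.02  0.01] y [-0.075 -0.074 -0.073]
  z0.16 lit 4 x [-0.02  -0.017] y [-0.074 -0.074 -0.073]
side 1061
  z0.06 dark 61 x [-0.017  0.016] 
[... 1803 characters left out ...]
ark 112 x [-0.012  0.011] y [-0.05  -0.049 -0.048]
  z0.11 lit 46 x [-0.005  0.007] y [-0.018 -0.015 -0.015]
  z0.12 dark 23 x [-0.01  -0.006] y [-0.06  -0.054 -0.05 ]
  z0.12 lit 26 x [-0.018 -0.014] y [-0.052 -0.052 -0.051]
  z0.13 dark 457 x [-0.016  0.013] y [-0.067 -0.049 -0.041]
  z0.13 lit 234 x [-0.019  0.008] y [-0.052 -0.052 -0.046]
  z0.14 dark 1435 x [-0.013  0.013] y [-0.053 -0.044 -0.041]
  z0.14 lit 144 x [-0.013  0.014] y [-0.052 -0.051 -0.045]
  z0.15 dark 169 x [-0.011 -0.005] y [-0.054 -0.053 -0.052]
  z0.15 lit 34 x [-0.011 -0.004] y [-0.052 -0.051 -0.051]
  z0.16 dark 341 x [-0.01  -0.005] y [-0.071 -0.067 -0.053]
  z0.16 lit 18 x [-0.01  -0.005] y [-0.073 -0.072 -0.071]
```

Bail is following (φ≈0.2–0.3). Keep pushing.

Request:
apply_moves([
  [0,0,0.04,0,0],
  [0,0,0,0,0],
  [0,0,0,0,0],
])

```text
clock: 29.18
position: [0.543, 0.1449, 0.1165]
ee_rot: [-2.203, -2.24, -0.0]
force: [-1.1, -0.6, 0.6]
width: 0.003
gripper_force: 0.0
```

Request:
apply_moves([
  [0,0,0.04,0,0],
  [0,0,0,0,0],
  [0,0,0,0,0],
])

```text
clock: 29.55
position: [0.543, 0.1473, 0.1165]
ee_rot: [-2.203, -2.24, -0.0]
force: [0.1, 0.4, -0.5]
width: 0.004
gripper_force: 0.0
```

Request:
apply_moves([
  [0,0,0.04,0,0],
  [0,0,0,0,0],
  [0,0,0,0,0],
])

```text
clock: 29.92
position: [0.543, 0.1497, 0.1165]
ee_rot: [2.203, 2.24, 0.0]
force: [0.7, 0.4, -0.5]
width: 0.001
gripper_force: 0.0
```

Request:
apply_moves([
  [0,0,0.035,0,0],
  [0,0,0,0,0],
  [0,0,0,0,0],
])

```text
clock: 30.3
position: [0.543, 0.1518, 0.1165]
ee_rot: [-2.203, -2.24, -0.0]
force: [-0.2, -0.2, 0.8]
width: 0.006
gripper_force: 0.0
```

Request:
apply_moves([
  [0,0,0.035,0,0],
  [0,0,0,0,0],
  [0,0,0,0,0],
])

```text
clock: 30.68
position: [0.543, 0.1539, 0.1165]
ee_rot: [2.203, 2.24, 0.0]
force: [0.0, 0.3, -0.3]
width: 0.007
gripper_force: 0.0
```

```bash
python3 bl.py | grep -v lit
```

```text
scene 692
  z0.06 dark 39 x [-0.018  0.013] y [-0.071 -0.068 -0.063]
  z0.07 dark 19 x [-0.016  0.014] y [-0.066 -0.061 -0.048]
  z0.08 dark 24 x [-0.016  0.016] y [-0.06  -0.056 -0.043]
  z0.09 dark 65 x [-0.017  0.015] y [-0.056 -0.053 -0.048]
  z0.10 dark 28 x [-0.014  0.011] y [-0.051 -0.049 -0.044]
  z0.13 dark 4 x [-0.008 -0.007] y [-0.061 -0.061 -0.061]
side 1115
  z0.06 dark 68 x [-0.017  0.016] y [-0.072 -0.069 -0.063]
  z0.07 dark 37 x [-0.016  0.015] y [-0.068 -0.063 -0.059]
  z0.08 dark 38 x [-0.016  0.014] y [-0.063 -0.058 -0.053]
  z0.09 dark 81 x [-0.016  0.014] y [-0.058 -0.054 -0.051]
  z0.10 dark 78 x [-0.014  0.012] y [-0.054 -0.049 -0.044]
  z0.11 dark 44 x [-0.013  0.011] y [-0.048 -0.045 -0.041]
  z0.12 dark 9 x [-0.009  0.01 ] y [-0.065 -0.061 -0.043]
  z0.13 dark 10 x [-0.009 -0.007] y [-0.064 -0.062 -0.06 ]
  z0.14 dark 11 x [-0.009 -0.007] y [-0.063 -0.062 -0.06 ]
  z0.15 dark 15 x [-0.009 -0.006] y [-0.064 -0.062 -0.059]
  z0.16 dark 28 x [-0.01  -0.006] y [-0.064 -0.06  -0.045]
wrist 5283
  z0.06 dark 17 x [0.012 0.015] y [-0.069 -0.067 -0.067]
  z0.09 dark 64 x [-0.016  0.015] y [-0.054 -0.052 -0.048]
  z0.12 dark 106 x [-0.009 -0.005] y [-0.047 -0.042 -0.041]
  z0.13 dark 1639 x [-0.013  0.013] y [-0.051 -0.032 -0.028]
  z0.14 dark 155 x [-0.011 -0.005] y [-0.042 -0.042 -0.04 ]
  z0.15 dark 164 x [-0.01  -0.005] y [-0.042 -0.042 -0.04 ]
  z0.16 dark 352 x [-0.01  -0.005] y [-0.061 -0.056 -0.041]
```

Request:
apply_moves([
  [0,0,0.03,0,0],
  [0,0,0,0,0],
  [0,0,0,0,0],
])

```text
clock: 31.2
position: [0.543, 0.1557, 0.1165]
ee_rot: [-2.203, -2.24, -0.0]
force: [-0.5, -0.9, -0.1]
width: 0.003
gripper_force: 0.0
```

Request:
apply_moves([
  [0,0,0.02,0,0],
  [0,0,0,0,0],
  [0,0,0,0,0],
])

```text
clock: 31.58
position: [0.543, 0.1565, 0.1164]
ee_rot: [2.203, 2.239, -0.001]
force: [-0.8, -1.3, 0.9]
width: 0.007
gripper_force: 0.7
```

Request:
apply_moves([
  [0,0,0.02,0,0],
  [0,0,0,0,0],
  [0,0,0,0,0],
])

```text
clock: 31.95
position: [0.543, 0.157, 0.1162]
ee_rot: [2.203, 2.238, -0.002]
force: [-0.0, -5.4, -0.4]
width: 0.006
gripper_force: 2.3
```

Request:
apply_moves([
  [0,0,0.02,0,0],
  [0,0,0,0,0],
  [0,0,0,0,0],
])

```text
clock: 32.33
position: [0.543, 0.1573, 0.1161]
ee_rot: [2.204, 2.237, -0.004]
force: [1.0, -8.2, 0.6]
width: 0.004
gripper_force: 3.5
```

Firm stop at φ≈0. Retreat and verify.

Request:
apply_moves([
  [0,0,-0.2,0,0],
  [0,0,-0.4,0.2,0],
  [0,-0.1,-0.2,0.8,0],
  [0,-0.2,0,0.8,0],
  [0,-0.3,0.3,0.5,0],
  [0,0,0,0,0],
  [0,0,0,0,0],
])

```text
clock: 33.2
position: [0.5071, 0.1287, 0.2539]
ee_rot: [2.203, 2.239, -0.0]
force: [0.0, 0.4, -0.9]
width: 0.006
gripper_force: 0.0
```

Run:
```python
from h import *
a=.0166; c=np.array([.5497,.2057]); s=observe(); print(s["position"],s["force"],s["clock"])
for n in ("wrist","side"):
    im,d0,w=cloud(n); Z=w[...,2]; d=w[...,:2]-c; S=np.stack([d@[np.cos(a),np.sin(a)],d@[-np.sin(a),np.cos(a)],Z],-1); g=im.max(2)
    m=(abs(S[...,0])<.02)&(S[...,1]<-.02)&(S[...,1]>-.1)&(Z>.11)&(Z<.15); P=S[m]; print(n,"handle end",len(P),np.percentile(P,[5,50,95],axis=0).round(4).tolist() if len(P) else "")
    m=(abs(S[...,0])<.018)&(S[...,1]<-.025)&(S[...,1]>-.075)&(Z>.06)&(Z<.125)&(g<95); P=S[m]
    if len(P)>20: print("  handle fit: angle-1.12 =",(np.arctan2(P[:,2]-.055,P[:,1]+.066)[P[:,2]>.1].mean()-1.12).round(3))
    m=(abs(S[...,0])<.007)&(S[...,1]<-.034)&(S[...,1]>-.05)&(Z>.06)&(Z<.1)&(g>110); P=S[m]
    if len(P)>10: print("  ear z",np.percentile(P[:,2],[10,50,90]).round(4),"y",np.percentile(P[:,1],[10,90]).round(3))
    m=((abs(Z-.106)<.004)&(S[...,0]<-.02)&(S[...,0]>-.12)&(abs(S[...,1])<.045)).astype(np.uint8); m=cv2.morphologyEx(m,cv2.MORPH_OPEN,np.ones((5,5))); P=S[m>0]
    if len(P)>200: print("  sil",[np.round(q,1) for q in cv2.minAreaRect((P[:,:2]*1000).astype(np.float32))],P[:,2].mean().round(4))
    m=(abs(S[...,0])<.01)&(abs(S[...,1])<.01)&(Z>.09)&(Z<.13); 
    if m.any(): print("  band top z",np.percentile(Z[m],[50,95]).round(4))
```

```text
[0.50710503 0.12870188 0.25390523] [ 0.00296303  0.36312572 -0.87836594] 33.2
wrist handle end 711 [[-0.0125, -0.0408, 0.1121], [-0.0006, -0.0322, 0.1304], [0.0116, -0.0274, 0.1327]]
  handle fit: angle-1.12 = 0.037
  sil [array([-62.7,   0.4]), array([84.3, 51.8]), np.float64(0.1)] 0.1059
  band top z [0.1081 0.1099]
side handle end 203 [[-0.0126, -0.0432, 0.1116], [-0.0004, -0.0373, 0.1214], [0.0104, -0.0327, 0.132]]
  handle fit: angle-1.12 = 0.056
  ear z [0.0812 0.0876 0.0949] y [-0.05  -0.046]
  sil [array([-63.1,  -2.4]), array([50.8, 83.1]), np.float64(88.0)] 0.1057
```

Bail handle end at (−32, 130 mm) matches the latched position (−31, 131), the band top is at 109 mm (closed), and the silencer is seated. Handing in.

```bash
python3 -c "
from cell import arm; print(arm.sign_off())"
```

```text
the job is handed in; nothing more can be done
None
```

The silencer is seated against the gasket, the clamp is closed and the bail is latched home; the job was handed in at about 33 s, with the verdict not reported. The first grip, on its tail pipe, slipped and turned the silencer before the regrasp.

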